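# Unpile the shogi nook and lay it for the game

## Task

The table has been wiped and its small things were left in a pile: lay the nook out again for tonight's game. Set the celadon teacup in the middle of the round wooden saucer, the round boxwood piece case in the middle of the shogi board, and the iron turtle trivet on its feet in the middle of the square lacquer tray, then stand the pewter flask in the middle of the trivet. Keep the four upright and set them down gently without dropping them, and leave the little sake cup, the folding fan and the sweets dish where they are.

Things in the scene. Friction and masses are not known exactly. Their poses are not given: they have to be found in the camera images.
- cup: loose celadon (pale grey-green glazed) teacup, open at the top, no handle; 62 mm high, nearly straight wall 58 mm in outer diameter from 20 mm up to the rim, wall 4 mm, foot 40 mm in diameter, about 170 g. Origin: centre of its underside, z up along its axis. At the start it stands upright on top of the piece case, at the top of the pile.
- case: loose round boxwood (yellow wood) piece case, a closed plain cylinder 68 mm in diameter and 50 mm high with a flat top and a dark seam round it; its lid does not come off; about 160 g. Origin: centre of its underside, z up along its axis. At the start it stands on the trivet, with the cup on it.
- trivet: loose black iron turtle, bottom of the pile: flat ridged oval shell 90 mm long (its x), straight sides 66 mm apart (its y; grip there: 24 mm long about the middle), top 20 mm and lower face 10 mm above its feet's undersides; flippers reach 55 mm in x, 47 mm in y, head 66 mm at -x, tail 58 mm at +x. About 400 g. Origin: shell's centre, at feet level; z up. Its y starts within 0.5 rad of world y.
- flask: loose pewter sake flask standing upright on the table: 124 mm high, belly 66 mm in diameter at 45 mm height, foot 48 mm in diameter, straight round neck 30 mm in diameter from 94 mm to the top (124 mm), the place to grip; about 350 g. Origin: centre of its underside, z up along its axis.
- saucer: fixed round dark-brown wooden saucer, 120 mm in diameter, rim 11 mm high, with a flat inner floor about 85 mm in diameter at 6 mm height (a darker disc 47 mm wide marks its middle). Origin: centre of its underside, z up.
- board: fixed shogi board, a yellow wooden slab 220 mm (its x) by 200 mm (its y), 20 mm thick, with a ruled grid of nine by nine squares on its flat top. Origin: centre of its underside, so the middle of its top is 20 mm above; z up.
- tray: fixed square dark-red lacquer tray, 180 mm by 180 mm outside, flat inner floor 168 mm square at 6 mm height, rim 6 mm thick and 14 mm high. Origin: centre of its underside, z up.
- sake_cup: bystander, to be left where it is: small loose pewter cup, 48 mm in diameter at the rim, 36 mm high, standing on the table between the pile and the flask. Origin: centre of its underside.
- fan: bystander, to be left where it is: half-open folding fan lying loose and flat on the far part of the table, a sector of about 25 degrees and 160 mm radius, 7 mm thick. Origin: under its middle, 95 mm from the pivot, which lies at -x.
- sweets_dish: bystander, to be left where it is: loose square white dish, 74 mm by 74 mm, 12 mm high, with two round rice crackers on it. Origin: centre of its underside.
Not all that is in view belongs to the job. What is meant by the cup is not blue or turquoise, and is the smaller of those in its own colour.

How it is judged:
At the end, for the whole second after the job is handed in: Cup upright on the saucer's floor within 12 mm of its middle; case upright on the board and trivet on its feet on the tray's floor, each within 15 mm of the middle; flask upright on the trivet's shell within 12 mm of its middle; all released and at rest (horizontal distance between cup and saucer below 0.012 m and z of cup in the frame of saucer between 0.003 and 0.01 m and angle between each of cup, case, trivet, flask's own z axis and vertical below 0.1 rad and horizontal distance between case and board below 0.015 m and z of case in the frame of board between 0.017 and 0.024 m and horizontal distance between trivet and tray below 0.015 m and z of trivet in the frame of tray between 0.003 and 0.01 m and horizontal distance between flask and trivet below 0.012 m and z of flask in the frame of trivet between 0.017 and 0.024 m and linear speed of each of cup, case, trivet, flask below 0.02 m/s); the robot touches nothing.
It fails at once if the cup, the case, the trivet or the flask is tipped by more than about 40 degrees (angle between any of cup, case, trivet, flask's own z axis and vertical above 0.7 rad).
It fails at once if a thing is dropped or slammed onto its place (cup or case over 35 N, trivet or flask over 50 N) (contact force between cup and saucer above 35 N or contact force between case and board above 35 N or contact force between trivet and tray above 50 N or contact force between flask and trivet above 50 N).
It fails at once if the sake cup, the fan or the sweets dish is moved by more than 25 mm (distance of any of sake_cup, fan, sweets_dish from where it was at the start of the episode above 0.025 m).
It also fails if it takes over 128 s, if anything falls off the work surface, if the arm or the gripper's body presses on something with over 40 N, if the wrist force passes 120 N, or if a joint passes its speed limit or range.

## Robot

A 6-joint arm with a two-finger parallel gripper is mounted at the origin on the work surface. World frame = base frame: x ahead of the robot, y to its left, z up, the work surface at z = 0. Lengths are in m, angles in rad, forces in N, time in s.
With the tool pointing down it reaches from about 0.375 to 0.9 m from the base axis. Payload 3.1 kg.
Tool frame: the origin (TCP) lies midway between the tips of the shut fingers; the grasp point (between the pads) lies 19 mm behind it (manip.grip_depth is the distance from the TCP to the grasp point, in m); z points along the fingers, y is the line along which they close (so a half turn about z gives the same grasp; the last joint's range is limited). The gripper opens to 85 mm and grips with 20 to 120 N. Pads are 22 mm wide; open, the fingers measure 114 mm over their backs; the gripper's body (76 mm by 85 mm) begins 54 mm behind the grasp point. The pads swing forward as they close: fully open they stand 13 mm farther back than shut.
Start: joints at [-1.411, 0.527, 1.433, -0, 1.181, -0.178], TCP at [0.208, -0.589, 0.231] pointing down, gripper open.
Joint ranges: [-3.08, 3.08], [-0.75, 2.2], [0.22, 2.44], [-1.43, 4.57], [0, 2.65], [-2.85, 2.85]. Speed limits (rad/s): [2.79, 2.79, 3.14, 3.14, 3.14, 3.14].

## Interface

Orientations are given as a unit quaternion [x, y, z, w].
In Python, from station import telemetry, snapshot, manip gives the robot as it stands. The module is installed in compiled form; this text tells all that it offers.
- The arm moves only by the shell command python3 -m crank 'ROWS' [OPENING] [FORCE]. ROWS is text: rows parted by semicolons, each of 6 numbers parted by spaces: the shift along the tool's x, y, z as a fraction of full scale, then the turn, a rotation vector about the tool's x, y, z as a fraction of full scale. A call has exactly 5 rows; each row shifts and turns the commanded pose from where the row before left it, along the tool's axes as they then stand; what a row does not reach is not made up. Full scale, the value 1, is 4 cm for a shift and 90 degrees for a turn. A row lasts 1/10 s, in which the tool goes at most 50 mm and 8.59 degrees, less where a joint would pass 70% of its speed; a pose out of reach is approached as far as the arm can. A call with a number of a shift or a turn outside -1 to 1 is refused whole. A call with a gripper value outside its range is refused whole. OPENING is the opening, from -1 (shut) to 1 (fully open), set as the call begins (- or left out, the last holds). The fingers move at their own pace and stop on an object; FORCE is the grip in N (left out, the last holds). Time passes only in rows, so rows that do not move let the fingers close, or fill a call up. It gives the time, the measured TCP pose, the force, the opening and the grip force at its end, in the units of the state.
- telemetry.sense(): the state, without advancing time (a new reading comes with each control period).
- snapshot(name): name is "scene" or "top" or "wrist"; returns a dict with "image" (384x512x3 uint8, red, green, blue), "depth" (384x512 float32, m along the optical axis (not along the pixel's ray), 0 where there is no reading), "camera_matrix" (3x3 intrinsics, pixels), "rvec" (rotation vector, rad) and "tvec" (3), from world to camera coordinates, as OpenCV has them. Camera axes: x right, y down, z forward; pixel columns grow to the right and rows downward; lengths in m; the calibration is good to about 2 mm. The wrist camera is an equidistant fisheye: a pixel r from the principal point sees the ray r / f radians off the axis. A picture is of the moment at which its call begins.
- manip.sign_off(): hands the job in; it is judged then, once.
The state is a dict: "t": time; "q": joint angles; "qd": joint speeds; "tau": joint torques, N m; "tcp_pos": TCP position; "tool_rot": TCP orientation; "force": force on the tool from outside, world axes, zero at the start; "ft_torque": the same for the moment, N m; "finger_gap": opening from 0.0 (shut) to 1.0 (fully open); "gripper_force": force on a finger pad.
Only numpy, scipy, OpenCV 4.12 (cv2) and the standard library are available. Lean on these libraries where they do the work, as an engineer would, in place of code of your own. Each camera call takes 0.05 s, during which the arm holds its last target. There are 200 camera calls.

## Working session

There is one attempt and no reset: what is moved stays moved. The work goes in short steps, Python scripts to look and compute and a shell command to move; the robot and the scene stay as the last step left them, time stands still between calls to the robot, and variables do not carry over. Pictures are saved under pics/ and viewed, at most 16 in all, crops included, and the job is handed in when it is done.

```bash
mkdir -p pics
cat > h.py <<'E'
import numpy as np, cv2
from station import telemetry, snapshot, manip
def grab(n):
    s=snapshot(n); np.savez(f'{n}.npz',**s); return s
def load(n): return dict(np.load(f'{n}.npz'))
def cam(s):
    R=cv2.Rodrigues(np.array(s['rvec'],float))[0]; return R,-R.T@np.array(s['tvec'],float).ravel()
def rays(s,uv,fish=False):
    K=s['camera_matrix']; uv=np.atleast_2d(uv).astype(float)
    x=(uv[:,0]-K[0,2])/K[0,0]; y=(uv[:,1]-K[1,2])/K[1,1]
    if fish:
        r=np.hypot(x,y)+1e-12; d=np.c_[x/r*np.sin(r),y/r*np.sin(r),np.cos(r)]
    else: d=np.c_[x,y,np.ones(len(x))]
    R,c=cam(s); return c,d@R
def onplane(s,uv,z,fish=False):
    c,d=rays(s,uv,fish); return c+d*((z-c[2])/d[:,2])[:,None]
def cloud(s):
    v,u=np.mgrid[:384,:512]; c,d=rays(s,np.c_[u.ravel(),v.ravel()])
    return (c+d*s['depth'].ravel()[:,None]).reshape(384,512,3)
def save(n,im,k=1.5,box=None):
    if box: im=im[box[1]:box[3],box[0]:box[2]]
    cv2.imwrite(f'pics/{n}.png',cv2.resize(im[:,:,::-1],None,fx=k,fy=k,interpolation=cv2.INTER_CUBIC))
E
python3 - <<'E'
from h import *
for n in ('top','scene','wrist'):
    s=grab(n); save(n+'0',s['image']); print(n,cam(s)[1],s['camera_matrix'][0],(s['depth']>0).mean())
print(telemetry.sense())
E
```

```text
top [0.40218852 0.00970205 1.09191206] [379.83892751   0.         250.40325545] 0.99615478515625
scene [ 1.36745615 -0.59513568  0.73643801] [412.6533742   0.        253.9836326] 0.9957631429036459
wrist [ 0.28394021 -0.56244636  0.37337755] [297.31863964   0.         255.469368  ] 0.9959716796875
{'t': 0.15, 'q': array([-1.41051999e+00,  5.28279443e-01,  1.43361524e+00, -7.39219188e-06,
        1.18140548e+00, -1.78495413e-01]), 'qd': array([-1.47165879e-03, -2.13259858e-03, -4.19422677e-03,  1.58562348e-03,
       -7.92691619e-05, -1.03931855e-03]), 'tau': array([ 9.80353002e-05, -4.42744625e+01, -1.78276849e+01, -2.50659832e-04,
        5.60469620e-03,  6.74114577e-07]), 'tcp_pos': array([ 0.20764423, -0.58891116,  0.23053963]), 'tool_rot': array([ 9.85687884e-01,  1.68578371e-01,  4.35913618e-06, -8.53750597e-04]), 'force': array([ 0.76955607, -0.18751588,  0.03491712]), 'ft_torque': array([0.04946424, 0.00336316, 0.00944678]), 'gripper_force': 0.0, 'finger_gap': 0.9981235181218627}
```

View pics/top0.png

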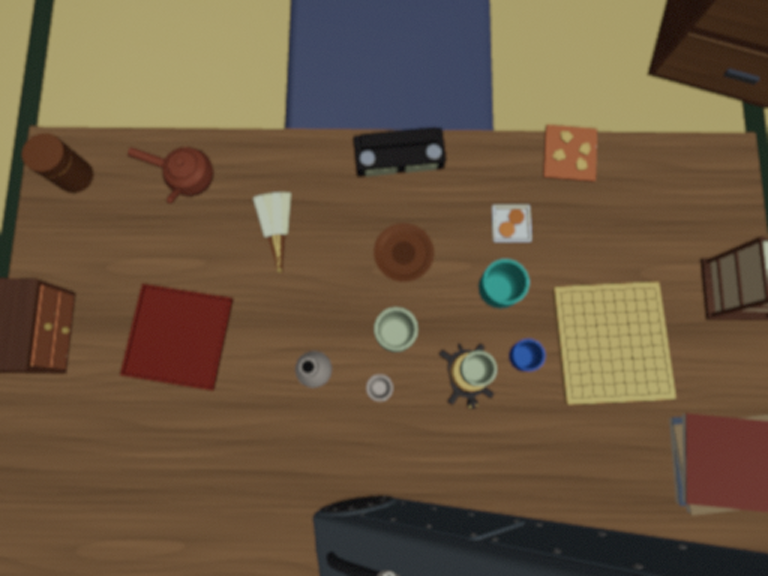

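View pics/scene0.png

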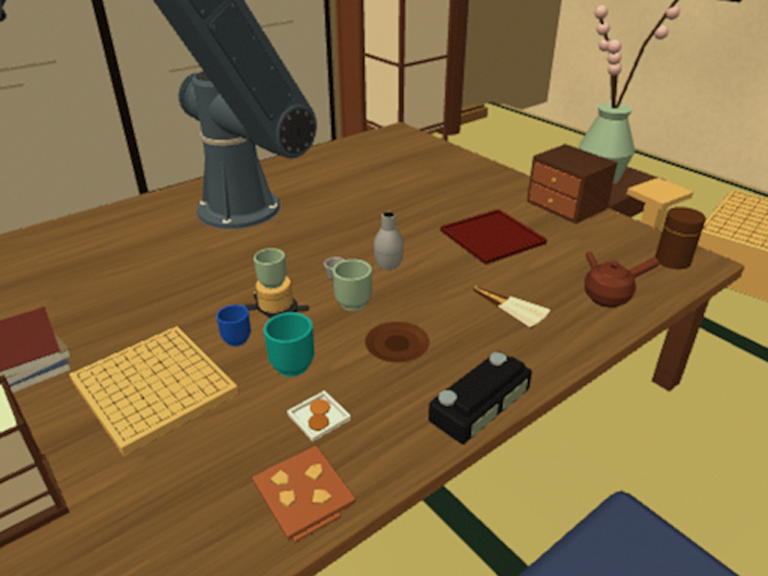

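The top view has two celadon candidates: a small cup on the pile at (477,369) and a larger one on the table at (396,329). There are also blue (527,355) and turquoise (505,283) decoys. The one on the pile fits, being celadon, the smaller of the two, and on top of the case. The flask is at (313,369), saucer (403,251), board (615,342), tray (178,337) and sake cup (380,387).

Run:
```python
from h import *
T=load('top');S=load('scene')
C={n:cloud(s) for n,s in (('top',T),('scene',S))}
im={'top':T['image'],'scene':S['image']}
print('table z',[np.median(C['top'][y,x,2]).round(4) for y,x in((300,150),(130,250))], C['scene'][140,250].round(3))
def sel(n,c,r,z0,z1):
    P=C[n]; return P[(np.hypot(P[...,0]-c[0],P[...,1]-c[1])<r)&(P[...,2]>z0)&(P[...,2]<z1)]
# rough centres
for nm,uv in dict(cup=(318,246),flask=(209,246),saucer=(269,168),board=(410,229),tray=(118,224),sake=(253,258),bigcel=(264,219),turq=(336,189),blue=(351,237),dish=(341,149),fan=(183,150)).items():
    p=C['top'][uv[1],uv[0]]; print(nm,p.round(3))
def hist(n,c,r):
    P=sel(n,c,r,.005,.3); h,e=np.histogram(P[:,2],np.arange(.005,.2,.005)); return [(round(float(a),3),int(k)) for a,k in zip(e,h) if k>3]
pc=C['top'][246,318]
for n in C: print(n,'pile',hist(n,pc[:2],.07)); print(n,'flask',hist(n,C['top'][246,209][:2],.05))
def circ(P):
    (x,y),r=cv2.minEnclosingCircle(np.float32(P[:,:2])); return np.round([x,y,r],4)
def fit(P):
    A=np.c_[2*P[:,:2],np.ones(len(P))]; a=np.linalg.lstsq(A,(P[:,:2]**2).sum(1),rcond=None)[0]; return np.round([a[0],a[1],np.sqrt(a[2]+a[0]**2+a[1]**2)],4)
for n in C:
  for nm,z0,z1 in (('rim',.124,.14),('cupwall',.095,.125),('casewall',.025,.066)):
    P=sel(n,pc[:2],.06,z0,z1); print(n,nm,len(P),circ(P),fit(P),P[:,2].max().round(4))
for nm,uv in (('saucer',(269,168)),('tray',(118,224)),('board',(410,229))):
    c=C['top'][uv[1],uv[0]][:2]
    lo,hi,r={'saucer':(.004,.02,.075),'tray':(.004,.03,.14),'board':(.012,.03,.16)}[nm]
    for n in C:
        P=sel(n,c,r,lo,hi); R=cv2.minAreaRect(np.float32(P[:,:2]*1000)); print(nm,n,len(P),circ(P),R,np.percentile(P[:,2],[5,50,95]).round(4))
# colour masks by ray on plane
def mask(n,box,f):
    x0,y0,x1,y1=box; m=np.zeros((384,512),np.uint8); hsv=cv2.cvtColor(im[n],cv2.COLOR_RGB2HSV); m[y0:y1,x0:x1]=f(hsv,im[n].astype(int))[y0:y1,x0:x1]; return m
print('hsv',[cv2.cvtColor(im['top'],cv2.COLOR_RGB2HSV)[y,x].tolist() for x,y in((118,224),(60,300),(410,229),(269,155),(318,246),(303,248),(300,240))])
save('pile',np.hstack([cv2.resize(im['top'][215:285,270:370],(400,280)),cv2.resize(im['scene'][155:225,140:240],(400,280))]),1)
```

```text
table z [np.float64(0.0004), np.float64(-0.0018)] [ 0.232  0.269 -0.   ]
cup [ 0.454 -0.158  0.077]
flask [0.448 0.124 0.126]
saucer [ 0.684 -0.031  0.005]
board [ 0.508 -0.426  0.021]
tray [0.514 0.403 0.005]
sake [0.422 0.013 0.009]
bigcel [ 0.533 -0.017  0.008]
turq [ 0.622 -0.224  0.013]
blue [ 0.484 -0.264  0.008]
dish [ 0.744 -0.244  0.007]
fan [0.737 0.226 0.005]
top pile [(0.005, 41), (0.01, 115), (0.015, 114), (0.02, 108), (0.025, 11), (0.03, 7), (0.035, 5), (0.04, 4), (0.045, 5), (0.05, 6), (0.055, 5), (0.06, 10), (0.065, 87), (0.07, 50), (0.075, 137), (0.08, 66), (0.085, 25), (0.09, 16), (0.095, 16), (0.1, 15), (0.105, 10), (0.11, 14), (0.115, 18), (0.12, 16), (0.125, 24), (0.13, 95)]
top flask [(0.04, 4), (0.045, 15), (0.05, 16), (0.055, 11), (0.06, 18), (0.065, 63), (0.07, 51), (0.075, 50), (0.08, 48), (0.085, 43), (0.09, 20), (0.095, 9), (0.115, 5), (0.12, 69), (0.125, 40)]
scene pile [(0.005, 42), (0.01, 48), (0.015, 70), (0.02, 36), (0.025, 27), (0.03, 39), (0.035, 24), (0.04, 36), (0.045, 31), (0.05, 35), (0.055, 35), (0.06, 38), (0.065, 102), (0.07, 19), (0.075, 11)
[... 1301 characters left out ...]
6484375), (267.2339172363281, 262.57537841796875), 16.400432586669922) [0.0044 0.0069 0.0145]
tray scene 752 [0.5167 0.3969 0.1278] ((516.3551635742188, 398.26324462890625), (184.2650909423828, 183.75613403320312), 81.8358154296875) [0.0041 0.0059 0.0125]
board top 5644 [ 0.5117 -0.4172  0.152 ] ((509.97918701171875, -396.19024658203125), (219.9534149169922, 259.2825927734375), 3.550492286682129) [0.0166 0.02   0.0233]
board scene 4945 [ 0.5151 -0.4184  0.1513] ((513.6118774414062, -397.222412109375), (225.26014709472656, 259.71356201171875), 3.4591798782348633) [0.016  0.0186 0.0208]
hsv [[4, 191, 99], [15, 125, 108], [25, 101, 179], [11, 164, 92], [47, 37, 173], [24, 107, 171], [0, 5, 50]]
```

View pics/pile.png

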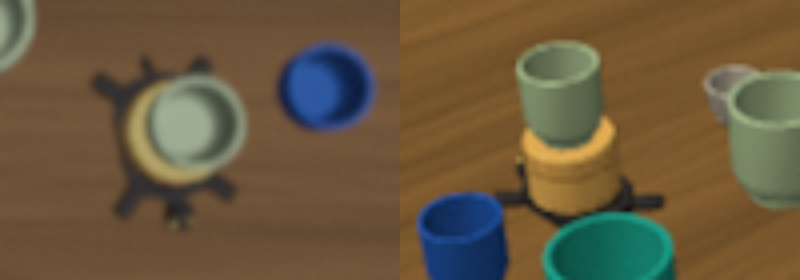

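The crop confirms it: the small celadon cup is on the yellow case, with the blue cup beside it and the larger celadon cup at the edge. Next I'll refine the places by colour and ray casting in both views.

```bash
cat >> h.py <<'E'
def blob(s,box,f):
    x0,y0,x1,y1=box; hsv=cv2.cvtColor(s['image'],cv2.COLOR_RGB2HSV).astype(int)
    m=np.zeros((384,512),np.uint8); m[y0:y1,x0:x1]=f(hsv[...,0],hsv[...,1],hsv[...,2])[y0:y1,x0:x1]
    cs=cv2.findContours(m,cv2.RETR_EXTERNAL,cv2.CHAIN_APPROX_NONE)[0]
    return max(cs,key=cv2.contourArea).reshape(-1,2),m
E
python3 - <<'E'
from h import *
T=load('top');S=load('scene')
red=lambda h,s,v:((h<8)|(h>172))&(s>150)&(v<130)
yel=lambda h,s,v:(h>18)&(h<32)&(s>70)&(v>125)
brn=lambda h,s,v:(h<14)&(s>140)
gry=lambda h,s,v:(s<45)&(v>60)
for n,s,b in (('top',T,(70,180,165,270)),('scene',S,(285,132,370,180))):
    c,m=blob(s,b,red); R=cv2.minAreaRect(np.float32(onplane(s,c,.014)[:,:2]*1000)); print('tray',n,np.round(R[0],1),np.round(R[1],1),R[2])
for n,s,b in (('top',T,(360,180,460,280)),('scene',S,(40,210,165,300))):
    c,m=blob(s,b,yel); R=cv2.minAreaRect(np.float32(onplane(s,c,.020)[:,:2]*1000)); print('board',n,np.round(R[0],1),np.round(R[1],1),R[2])
for n,s,b in (('top',T,(240,140,300,195)),('scene',S,(235,208,295,246))):
    c,m=blob(s,b,brn); R=cv2.fitEllipse(np.float32(onplane(s,c,.011)[:,:2]*1000)); print('saucer',n,np.round(R[0],1),np.round(R[1],1))
# flask: neck points from depth
for n,s in (('top',T),('scene',S)):
    P=cloud(s); P=P[(np.hypot(P[...,0]-.445,P[...,1]-.124)<.04)]
    for z0,z1 in((.10,.121),(.118,.135),(.03,.06)):
        Q=P[(P[:,2]>z0)&(P[:,2]<z1)]
        if len(Q)>5: (x,y),r=cv2.minEnclosingCircle(np.float32(Q[:,:2])); print('flask',n,z0,len(Q),np.round([x,y,r,Q[:,2].max()],4))
# case top & trivet via colour in the top view
c,m=blob(T,(285,225,345,285),yel); P=onplane(T,c,.070)
print('case yellow bbox at z=.07',P.min(0).round(4),P.max(0).round(4))
c,m=blob(T,(285,215,335,285),lambda h,s,v:(v<70)); P=onplane(T,c,.015); h=cv2.convexHull(np.float32(P[:,:2])).reshape(-1,2)
print('trivet',P.min(0).round(4),P.max(0).round(4)); print((cv2.approxPolyDP(h.reshape(-1,1,2),.004,True).reshape(-1,2)).round(3).tolist())
C=cloud(S); P=C[(np.hypot(C[...,0]-.454,C[...,1]+.152)<.09)&(C[...,2]>.005)&(C[...,2]<.021)]; print(P.min(0),P.max(0))
E
```

```text
tray top [513.9 401.1] [179.7 177.3] 81.54376220703125
tray scene [524.1 392.3] [186.9 187.4] 81.41313171386719
board top [ 511.9 -424.6] [223.7 203.2] 3.6449921131134033
board scene [ 516.  -426.5] [223.5 201. ] 3.4383256435394287
saucer top [683.7 -29.5] [115.  116.1]
saucer scene [685.7 -30.8] [111.  114.5]
flask top 0.1 10 [0.449  0.1258 0.0113 0.1209]
flask top 0.118 111 [0.4525 0.1346 0.0148 0.1302]
flask top 0.03 41 [0.4521 0.1335 0.0328 0.0595]
flask scene 0.1 61 [0.4565 0.1269 0.0154 0.1207]
flask scene 0.118 40 [0.4555 0.1303 0.0151 0.1246]
flask scene 0.03 116 [0.4614 0.1194 0.0262 0.06  ]
case yellow bbox at z=.07 [ 0.4178 -0.1667  0.07  ] [ 0.4811 -0.1168  0.07  ]
trivet [ 0.3888 -0.1927  0.015 ] [ 0.4348 -0.1147  0.015 ]
[[0.3959999978542328, -0.11500000208616257], [0.3889999985694885, -0.1589999943971634], [0.40799999237060547, -0.19300000369548798], [0.41600000858306885, -0.19300000369548798], [0.4350000023841858, -0.12099999934434891]]
[ 0.39128543 -0.20059974  0.00569427] [ 0.49812848 -0.10110492  0.02098441]
```

```bash
cat > go.py <<'E'
import sys; from h import *
from scipy.spatial.transform import Rotation as R
# usage: go.py x y z [yaw]: deltas to a TCP target, in tool axes and move units
t=telemetry.sense(); r=R.from_quat(t['tool_rot']); M=r.as_matrix()
a=[float(v) for v in sys.argv[1:]]
yaw=np.arctan2(M[1,0],M[0,0]); tilt=np.arccos(-M[2,2])
print('t',round(t['t'],2),'tcp',t['tcp_pos'].round(4),'yaw',yaw.round(4),'tilt',tilt.round(4),'F',t['force'].round(1),'gap',round(t['finger_gap'],3),'gf',round(t['gripper_force'],1))
if a:
    T=R.from_euler('z',a[3] if len(a)>3 else 0)*R.from_matrix(np.diag([1.,-1,-1]))
    print('units shift',(M.T@(np.array(a[:3])-t['tcp_pos'])/.04).round(3),'turn',((r.inv()*T).as_rotvec()/(np.pi/2)).round(4))
E
python3 -m crank '0 0 -.9 0 0 .072;0 0 -.9 0 0 .072;0 0 0 0 0 .072;0 0 0 0 0 0;0 0 0 0 0 0' 1 30; python3 go.py .454 -.1535 .26
```

```text
t: 0.65
tcp_pos: [0.2076, -0.5887, 0.3023]
tool_rot: [1.0, 0.001, -0.0, -0.001]
force: [0.6, 0.3, 0.4]
finger_gap: 1.0
gripper_force: 0.0
t 0.65 tcp [ 0.2076 -0.5887  0.3023] yaw 0.0018 tilt 0.0022 F [0.6 0.3 0.4] gap 1.0 gf 0.0
units shift [  6.18  -10.865   1.08 ] turn [-0.0014  0.0002  0.0012]
```

```bash
python3 -m crank '.41 -.72 0 0 0 0;.41 -.72 0 0 0 0;.41 -.72 0 0 0 0;.41 -.72 0 0 0 0;.41 -.72 0 0 0 0' >/dev/null; python3 -m crank '.41 -.72 0 0 0 0;.41 -.72 0 0 0 0;.41 -.72 0 0 0 0;.41 -.72 0 0 0 0;.41 -.72 0 0 0 0' >/dev/null; python3 -m crank '.41 -.72 .2 0 0 0;.41 -.72 .2 0 0 0;.41 -.72 .2 0 0 0;.41 -.72 .2 0 0 0;.41 -.72 .2 0 0 0' ; python3 -m crank '0 0 0 0 0 0;0 0 0 0 0 0;0 0 0 0 0 0;0 0 0 0 0 0;0 0 0 0 0 0'>/dev/null;python3 go.py .454 -.1535 .26
python3 - <<'E'
from h import *
s=grab('wrist'); save('w1',s['image'])
E
```

```text
t: 2.15
tcp_pos: [0.4537, -0.1559, 0.2619]
tool_rot: [1.0, 0.001, -0.001, -0.001]
force: [0.6, -0.8, 0.2]
finger_gap: 0.997
gripper_force: 0.0
t 2.65 tcp [ 0.4537 -0.1585  0.2635] yaw -0.002 tilt 0.0003 F [-0.5 -0.  -0.7] gap 0.998 gf 0.0
units shift [ 0.007 -0.126  0.087] turn [ 0.0002 -0.0001 -0.0013]
```

View pics/w1.png

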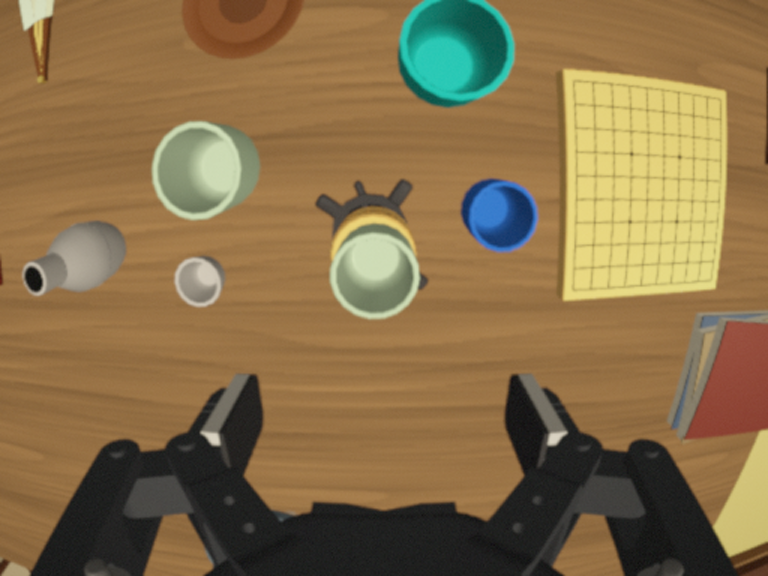

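The wrist view shows the cup rim centred at (375,275), between the fingers (columns 262 to 505). The tail and two flippers point up at (360,190), the board is at (650,185), and the flask mouth is at (35,278).

```bash
python3 - <<'E'
from h import *
s=load('wrist'); P=None
cel=lambda h,s,v:(h>30)&(h<60)&(s<80)&(s>15)&(v>90)
c,m=blob(s,(212,150,290,216),cel); p=onplane(s,c,.132,True)[:,:2]*1000
h=cv2.convexHull(np.float32(p)); print('cup rim',cv2.fitEllipse(np.float32(p)),cv2.minEnclosingCircle(np.float32(p)))
yel=lambda h,s,v:(h>18)&(h<32)&(s>70)&(v>140)
c,m=blob(s,(365,40,492,205),yel); p=onplane(s,c,.02,True)[:,:2]*1000; print('board',cv2.minAreaRect(np.float32(p)))
c,m=blob(s,(8,165,38,200),lambda h,s,v:v<50); p=onplane(s,c,.124,True)[:,:2]*1000; print('flask mouth',cv2.minEnclosingCircle(np.float32(p)))
# depth (along axis) of cup rim and board
d=s['depth']; print(d[183,300:310])
v,u=np.mgrid[:384,:512]; cc,dd=rays(s,np.c_[u.ravel(),v.ravel()],True); R,_=cam(s); zc=(dd@R.T)[:,2]; W=(cc+dd*(d.ravel()/zc)[:,None]).reshape(384,512,3)
A=W[150:216,212:290].reshape(-1,3); print('rim z',np.percentile(A[:,2],[95,99,100]).round(4)); B=A[A[:,2]>.125]; print(cv2.minEnclosingCircle(np.float32(B[:,:2]*1000)))
A=W[75:180,395:460].reshape(-1,3); print('board z',np.median(A[:,2]).round(4))
A=W[145:175,205:290].reshape(-1,3); A=A[(A[:,2]>.06)&(A[:,2]<.08)]; print('case top pts',len(A),A.min(0).round(4),A.max(0).round(4))
E
python3 -m crank '0 -.11 .3 0 0 -.0015;0 0 .3 0 0 0;0 0 .3 0 0 0;0 0 .3 0 0 0;0 0 0 0 0 0' ; python3 go.py .454 -.1535 .089
```

```text
cup rim ((456.6722412109375, -153.2078857421875), (55.9179573059082, 61.10386276245117), 86.0572738647461) ((457.26873779296875, -153.28024291992188), 30.979053497314453)
board ((513.3760375976562, -425.3323669433594), (222.28591918945312, 203.5272216796875), 3.6484954357147217)
flask mouth ((453.72760009765625, 134.7191162109375), 9.721762657165527)
[0.42101055 0.42075348 0.42163888 0.42219585 0.4207709  0.4205756
 0.42097276 0.42207062 0.42223135 0.42121708]
rim z [0.1324 0.1333 0.4064]
((480.6187744140625, -153.84469604492188), 54.127105712890625)
board z 0.0204
case top pts 851 [ 0.4487 -0.1842  0.0604] [ 0.4834 -0.1171  0.08  ]
t: 3.2
tcp_pos: [0.4529, -0.153, 0.2142]
tool_rot: [1.0, 0.001, -0.001, -0.001]
force: [-0.2, -0.3, -0.4]
finger_gap: 0.999
gripper_force: 0.0
t 3.2 tcp [ 0.4529 -0.153   0.2142] yaw 0.0011 tilt 0.0032 F [-0.2 -0.3 -0.4] gap 0.999 gf 0.0
units shift [0.037 0.017 3.13 ] turn [-0.0011  0.0018  0.0007]
```

```bash
python3 -m crank '.07 0 .8 0 0 0;0 0 .8 0 0 0;0 0 .8 0 0 0;0 0 .8 0 0 0;0 0 0 0 0 0' ; python3 go.py .456 -.1535 .086;python3 -m crank '0 0 0 0 0 0;0 0 0 0 0 0;0 0 0 0 0 0;0 0 0 0 0 0;0 0 0 0 0 0' -1 25; python3 -m crank '0 0 0 0 0 0;0 0 0 0 0 0;0 0 0 0 0 0;0 0 0 0 0 0;0 0 0 0 0 0'; python3 go.py
```

```text
t: 3.7
tcp_pos: [0.4548, -0.1524, 0.0848]
tool_rot: [1.0, 0.001, -0.003, -0.002]
force: [-1.4, 0.8, 1.5]
finger_gap: 0.997
gripper_force: 0.0
t 3.7 tcp [ 0.4548 -0.1524  0.0848] yaw 0.0012 tilt 0.0071 F [-1.4  0.8  1.5] gap 0.997 gf 0.0
units shift [ 0.029  0.027 -0.031] turn [-0.0024  0.0039  0.0008]
t: 4.2
tcp_pos: [0.4579, -0.1537, 0.089]
tool_rot: [1.0, 0.001, 0.002, 0.001]
force: [-0.3, 1.3, 7.7]
finger_gap: 0.677
gripper_force: 26.9
t: 4.7
tcp_pos: [0.4579, -0.1538, 0.089]
tool_rot: [1.0, 0.001, 0.002, 0.001]
force: [-1.1, 1.1, 7.5]
finger_gap: 0.681
gripper_force: 26.9
t 4.7 tcp [ 0.4579 -0.1538  0.089 ] yaw 0.002 tilt 0.0039 F [-1.1  1.1  7.5] gap 0.681 gf 26.9
```

```bash
python3 -m crank '0 0 -.2 0 0 0;0 0 -.5 0 0 0;0 0 -.7 0 0 0;0 0 -.7 0 0 0;0 0 -.4 0 0 0'; python3 go.py .684 -.030 .17
python3 - <<'E'
from h import *
s=grab('wrist'); save('w2',s['image'])
cel=lambda h,s,v:(h>30)&(h<60)&(s<80)&(s>15)&(v>90)
t=telemetry.sense()['tcp_pos']
c,m=blob(s,(180,130,330,380),cel); p=onplane(s,c,t[2]+.043,True)[:,:2]*1000; print('cup rim',cv2.minEnclosingCircle(np.float32(p)),t)
brn=lambda h,s,v:(h<14)&(s>140)
c,m=blob(s,(100,0,230,50),brn); print(c.min(0),c.max(0))
E
```

```text
t: 5.2
tcp_pos: [0.4572, -0.1535, 0.1898]
tool_rot: [1.0, 0.001, 0.001, 0.001]
force: [0.2, 0.7, -2.7]
finger_gap: 0.681
gripper_force: 27.5
t 5.2 tcp [ 0.4572 -0.1535  0.1898] yaw 0.002 tilt 0.0032 F [ 0.2  0.7 -2.7] gap 0.681 gf 27.5
units shift [ 5.674 -3.077  0.504] turn [ 0.0011 -0.0017  0.0013]
cup rim ((464.6006774902344, -153.72048950195312), 34.16047286987305) [ 0.45836639 -0.1540868   0.19150391]
[102   0] [187  29]
```

View pics/w2.png

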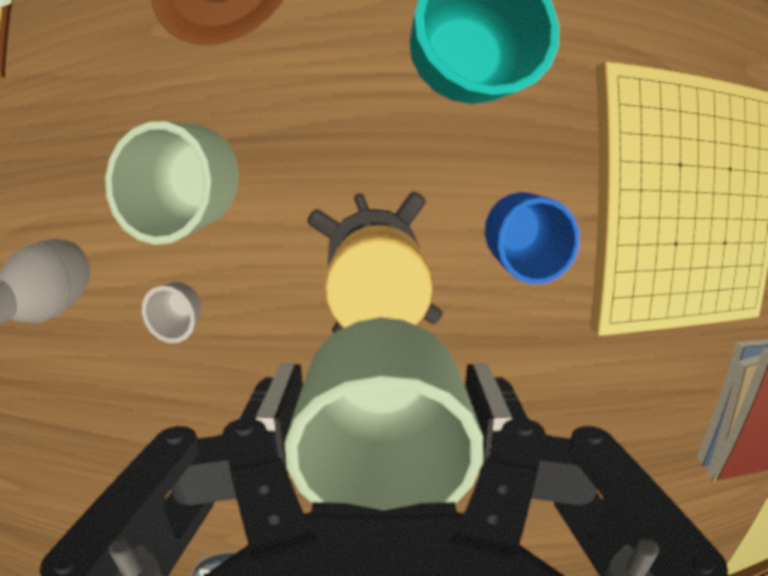

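The cup is held upright at (385,450), and the case stands undisturbed at (378,285). Next I'll go to the saucer.

```bash
python3 -m crank '.3 -.15 0 0 0 0;.6 -.33 0 0 0 0;.6 -.33 0 0 0 0;.6 -.33 0 0 0 0;.6 -.33 0 0 0 0'>/dev/null; python3 -m crank '.6 -.33 0 0 0 0;.6 -.33 0 0 0 0;.6 -.33 0 0 0 0;.6 -.33 0 0 0 0;.55 -.28 0 0 0 0' >/dev/null;  python3 -m crank '0 0 .2 0 0 0;0 0 .6 0 0 0;0 0 .6 0 0 0;0 0 .6 0 0 0;0 0 .4 0 0 0'; python3 go.py .684 -.030 .030
python3 - <<'E'
from h import *
for n in('top','wrist'):
    s=grab(n)
    if n=='wrist': save('w3',s['image'])
E
```

```text
t: 6.75
tcp_pos: [0.68, -0.0292, 0.0874]
tool_rot: [1.0, 0.001, -0.003, -0.001]
force: [0.5, -0.1, -1.7]
finger_gap: 0.677
gripper_force: 27.5
t 6.75 tcp [ 0.68   -0.0292  0.0874] yaw 0.0018 tilt 0.0064 F [ 0.5 -0.1 -1.7] gap 0.677 gf 27.5
units shift [0.109 0.023 1.433] turn [-0.0008  0.004   0.0012]
```

View pics/w3.png

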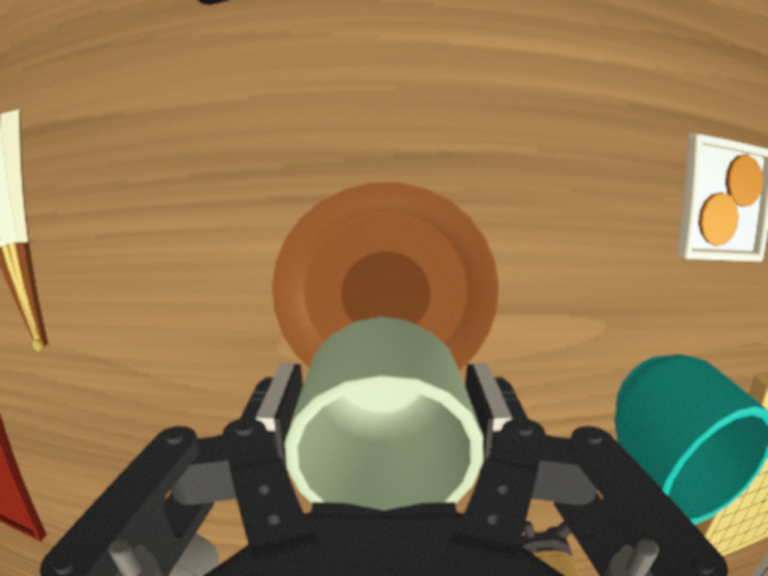

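```bash
python3 - <<'E'
from h import *
s=load('wrist')
brn=lambda h,s,v:(h<14)&(s>140)
c,m=blob(s,(170,110,345,215),brn); c=c[(c[:,1]<205)]
p=onplane(s,c,.011,True)[:,:2]*1000
print(cv2.fitEllipse(np.float32(p)))
A=np.c_[2*p,np.ones(len(p))]; a=np.linalg.lstsq(A,(p**2).sum(1),rcond=None)[0]; print(a[:2],np.sqrt(a[2]+a[:2]@a[:2]))
E
python3 go.py .685 -.030 .033
```

```text
((684.2775268554688, -30.164958953857422), (116.62786102294922, 117.13001251220703), 95.89485168457031)
[684.53963471 -30.14625909] 58.27485976774219
t 6.85 tcp [ 0.6794 -0.0292  0.087 ] yaw 0.0018 tilt 0.0086 F [-0.5  0.5 -1.7] gap 0.681 gf 27.5
units shift [0.151 0.022 1.35 ] turn [-0.0011  0.0054  0.0011]
```

```bash
python3 -m crank '.07 .01 .4 0 .005 0;.07 .01 .4 0 0 0;0 0 .3 0 0 0;0 0 .2 0 0 0;0 0 0 0 0 0'>/dev/null; python3 go.py .685 -.030 .025;  python3 -m crank '0 0 .04 0 0 0;0 0 .04 0 0 0;0 0 .04 0 0 0;0 0 0.02 0 0 0;0 0 0 0 0 0'; python3 go.py .685 -.030 .025
```

```text
t 7.35 tcp [ 0.6873 -0.0305  0.0378] yaw 0.0018 tilt 0.0048 F [ 0.3 -0.1 -1.5] gap 0.681 gf 27.5
units shift [-0.059 -0.013  0.32 ] turn [-0.0004 -0.0031  0.0012]
t: 7.85
tcp_pos: [0.6885, -0.0307, 0.0339]
tool_rot: [1.0, 0.001, 0.004, -0.0]
force: [0.5, 0.1, -1.0]
finger_gap: 0.679
gripper_force: 27.5
t 7.85 tcp [ 0.6885 -0.0307  0.0339] yaw 0.0019 tilt 0.008 F [ 0.5  0.1 -1. ] gap 0.679 gf 27.5
units shift [-0.089 -0.018  0.221] turn [-0.     -0.0051  0.0012]
```

```bash
for i in 1 2 3; do python3 -m crank '0 0 0 0 0 0;0 0 0 0 0 0;0 0 0 0 0 0;0 0 0 0 0 0;0 0 0 0 0 0'>/dev/null; python3 go.py .685 -.030 .025; done
```

```text
t 8.35 tcp [ 0.6885 -0.0307  0.0337] yaw 0.0018 tilt 0.0079 F [ 0.2  0.  -2. ] gap 0.676 gf 27.5
units shift [-0.088 -0.018  0.218] turn [-0.     -0.005   0.0012]
t 8.85 tcp [ 0.6885 -0.0307  0.0337] yaw 0.0019 tilt 0.0078 F [ 0.6 -1.6 -1.8] gap 0.679 gf 27.5
units shift [-0.088 -0.018  0.217] turn [-0.     -0.005   0.0012]
t 9.35 tcp [ 0.6885 -0.0307  0.0338] yaw 0.0019 tilt 0.0079 F [-0.5  1.1 -1.3] gap 0.677 gf 27.5
units shift [-0.088 -0.018  0.218] turn [-0.     -0.005   0.0012]
```

```bash
python3 -m crank '-.06 -.01 .04 0 -.005 0;-.03 -.01 .04 0 0 0;0 0 .04 0 0 0;0 0 .04 0 0 0;0 0 0 0 0 0'; python3 -m crank '0 0 .03 0 0 0;0 0 .02 0 0 0;0 0 0.02 0 0 0;0 0 0 0 0 0;0 0 0 0 0 0'; python3 go.py .685 -.030 .025
```

```text
t: 9.85
tcp_pos: [0.6846, -0.0299, 0.0269]
tool_rot: [1.0, 0.001, -0.0, -0.0]
force: [0.2, -0.3, -1.3]
finger_gap: 0.678
gripper_force: 27.5
t: 10.35
tcp_pos: [0.6851, -0.0299, 0.0252]
tool_rot: [1.0, 0.001, 0.0, 0.0]
force: [-1.6, 0.3, 4.5]
finger_gap: 0.677
gripper_force: 27.6
t 10.35 tcp [ 0.6851 -0.0299  0.0252] yaw 0.0019 tilt 0.0006 F [-1.6  0.3  4.5] gap 0.677 gf 27.6
units shift [-0.002  0.002  0.006] turn [ 0.0001 -0.0004  0.0012]
```

```bash
python3 -m crank '0 0 0 0 0 0;0 0 0 0 0 0;0 0 0 0 0 0;0 0 0 0 0 0;0 0 0 0 0 0' 1 25; python3 -m crank '0 0 -.3 0 0 0;0 0 -.9 0 0 0;0 0 -1 0 0 0;0 0 -1 0 0 0;0 0 -.9 0 0 0'; python3 -m crank '-.3 .15 0 0 0 0;-.6 .3 0 0 0 0;-.6 .3 0 0 0 0;-.6 .3 0 0 0 0;-.6 .3 0 0 0 0' >/dev/null;  python3 -m crank '-.6 .3 0 0 0 0;-.6 .3 0 0 0 0;-.6 .3 0 0 0 0;-.6 .3 0 0 0 0;-.7 .43 0 0 0 0' >/dev/null; python3 -m crank '-.1 .05 0 0 0 0;0 0 0 0 0 0;0 0 0 0 0 0;0 0 0 0 0 0;0 0 0 0 0 0'; python3 go.py .449 -.151 .1
python3 - <<'E'
from h import *
yel=lambda h,s,v:(h>18)&(h<32)&(s>70)&(v>150)
s=grab('wrist'); save('w4',s['image'])
c,m=blob(s,(180,130,330,300),yel); p=onplane(s,c,.070,True)[:,:2]*1000; print('case',cv2.minEnclosingCircle(np.float32(p)),cv2.fitEllipse(np.float32(p)))
s=grab('top')
c,m=blob(s,(285,225,345,285),yel); p=onplane(s,c,.070)[:,:2]*1000; print('case top',cv2.minEnclosingCircle(np.float32(p)))
cel=lambda h,s,v:(h>30)&(h<75)&(s<80)&(s>15)&(v>90)
c,m=blob(s,(240,140,300,195),cel); p=onplane(s,c,.068)[:,:2]*1000; print('cup at saucer',cv2.minEnclosingCircle(np.float32(p)))
E
```

```text
t: 10.85
tcp_pos: [0.6849, -0.03, 0.0243]
tool_rot: [1.0, 0.001, -0.0, -0.0]
force: [-0.0, -0.0, 0.3]
finger_gap: 1.0
gripper_force: 0.0
t: 11.35
tcp_pos: [0.6852, -0.03, 0.1917]
tool_rot: [1.0, 0.001, 0.001, 0.0]
force: [0.8, -1.3, -0.1]
finger_gap: 1.002
gripper_force: 0.0
t: 12.85
tcp_pos: [0.4499, -0.1512, 0.1886]
tool_rot: [1.0, 0.002, 0.0, 0.0]
force: [-0.4, -0.7, 0.7]
finger_gap: 0.999
gripper_force: 0.0
t 12.85 tcp [ 0.4499 -0.1512  0.1886] yaw 0.0031 tilt 0.0006 F [-0.4 -0.7  0.7] gap 0.999 gf 0.0
units shift [-0.025 -0.007  2.214] turn [ 0.0001 -0.0004  0.002 ]
case ((454.1689453125, -151.26510620117188), 34.827510833740234) ((453.72998046875, -150.75051879882812), (65.97970581054688, 67.6857681274414), 84.76644134521484)Traceback (most recent call last):
  File "<stdin>", line 6, in <module>
  File "h.py", line 27, in blob
    return max(cs,key=cv2.contourArea).reshape(-1,2),m
           ~~~^^^^^^^^^^^^^^^^^^^^^^^^
ValueError: max() iterable argument is empty
```

View pics/w4.png

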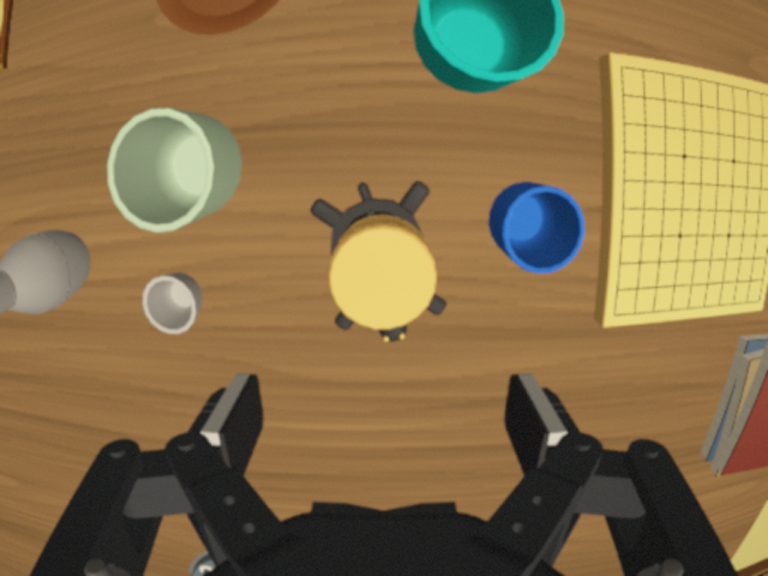

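The case is alone on the trivet now, its lid centred at (383,272). The trivet's tail is at (363,188) and its head at (393,335). I'll grip the case at (0.4538,-0.151).

```bash
python3 -m crank '.1 0 .4 0 0 0;0 0 .8 0 0 0;0 0 .8 0 0 0;0 0 .8 0 0 0;0 0 .6 0 0 0' ; python3 -m crank '0 0 .4 0 0 0;0 0 .3 0 0 0;0 0 0 0 0 0;0 0 0 0 0 0;0 0 0 0 0 0'; python3 go.py .4538 -.151 .024;python3 -m crank '0 0 0 0 0 0;0 0 0 0 0 0;0 0 0 0 0 0;0 0 0 0 0 0;0 0 0 0 0 0' -1 25; python3 go.py; python3 -m crank '0 0 -.2 0 0 0;0 0 -.4 0 0 0;0 0 -.6 0 0 0;0 0 -.8 0 0 0;0 0 -.6 0 0 0'; python3 go.py .5135 -.4255 .12
```

```text
t: 13.45
tcp_pos: [0.453, -0.1511, 0.0508]
tool_rot: [1.0, 0.001, -0.001, -0.0]
force: [-1.0, -0.1, -0.1]
finger_gap: 0.998
gripper_force: 0.0
t: 13.95
tcp_pos: [0.4537, -0.1519, 0.0253]
tool_rot: [1.0, 0.001, 0.001, 0.0]
force: [0.5, -0.2, 0.5]
finger_gap: 0.998
gripper_force: 0.0
t 13.95 tcp [ 0.4537 -0.1519  0.0253] yaw 0.002 tilt 0.0018 F [ 0.5 -0.2  0.5] gap 0.998 gf 0.0
units shift [ 0.002 -0.021  0.032] turn [ 0.0006 -0.001   0.0013]
t: 14.45
tcp_pos: [0.4535, -0.1517, 0.0256]
tool_rot: [1.0, 0.001, 0.001, 0.0]
force: [-0.2, 1.1, 6.1]
finger_gap: 0.792
gripper_force: 27.1
t 14.45 tcp [ 0.4535 -0.1517  0.0256] yaw 0.0015 tilt 0.0017 F [-0.2  1.1  6.1] gap 0.792 gf 27.1
t: 14.95
tcp_pos: [0.453, -0.1516, 0.1303]
tool_rot: [1.0, 0.001, 0.0, 0.0]
force: [0.3, -0.3, -1.9]
finger_gap: 0.787
gripper_force: 29.0
t 14.95 tcp [ 0.453  -0.1516  0.1303] yaw 0.0019 tilt 0.0008 F [ 0.3 -0.3 -1.9] gap 0.787 gf 29.0
units shift [1.498 6.851 0.262] turn [ 0.0003 -0.0004  0.0012]
```

```bash
python3 -m crank '.08 .4 0 0 0 0;.16 .72 0 0 0 0;.16 .72 0 0 0 0;.16 .72 0 0 0 0;.16 .72 0 0 0 0'>/dev/null; python3 -m crank '.16 .72 0 0 0 0;.16 .72 0 0 0 0;.16 .72 0 0 0 0;.16 .72 0 0 0 0;.14 .69 0 0 0 0'>/dev/null; python3 -m crank '0 0 .3 0 0 0;0 0 .6 0 0 0;0 0 .5 0 0 0;0 0 .3 0 0 0;0 0 .1 0 0 0'>/dev/null; python3 -m crank '0 0 0 0 0 0;0 0 0 0 0 0;0 0 0 0 0 0;0 0 0 0 0 0;0 0 0 0 0 0'; python3 go.py .5135 -.4255 .0256
python3 - <<'E'
from h import *
s=grab('top')
cel=lambda h,s,v:(h>30)&(h<75)&(s<80)&(s>15)&(v>90)
c,m=blob(s,(240,140,300,195),cel); p=onplane(s,c,.068)[:,:2]*1000; print('cup at saucer',cv2.minEnclosingCircle(np.float32(p)))
C=cloud(s); A=C[(np.hypot(C[...,0]-.685,C[...,1]+.03)<.045)]; print('cup rim z',np.percentile(A[:,2],[90,97]))
# trivet now bare
C0=C; A=(abs(C[...,0]-.45)<.08)&(abs(C[...,1]+.15)<.08)&(s['image'].max(2)<75); save('t5',s['image'][200:300,260:380],5)
p=C0[A]; print(A.sum(), p.mean(0).round(4), np.percentile(p[:,2],[20,50,80,95]).round(4))
E
```

```text
t: 16.95
tcp_pos: [0.5139, -0.4257, 0.0573]
tool_rot: [1.0, 0.001, 0.0, 0.001]
force: [-1.2, 1.0, -1.9]
finger_gap: 0.789
gripper_force: 29.0
t 16.95 tcp [ 0.5139 -0.4257  0.0573] yaw 0.002 tilt 0.0013 F [-1.2  1.  -1.9] gap 0.789 gf 29.0
units shift [-0.011 -0.006  0.792] turn [ 0.0006 -0.0005  0.0013]
cup at saucer ((677.9835205078125, -30.119348526000977), 31.26626968383789)
cup rim z [0.06582623 0.06904008]
3936 [ 0.4302 -0.1311  0.5842] [0.6217 0.6939 0.7191 0.7307]
```

View pics/t5.png

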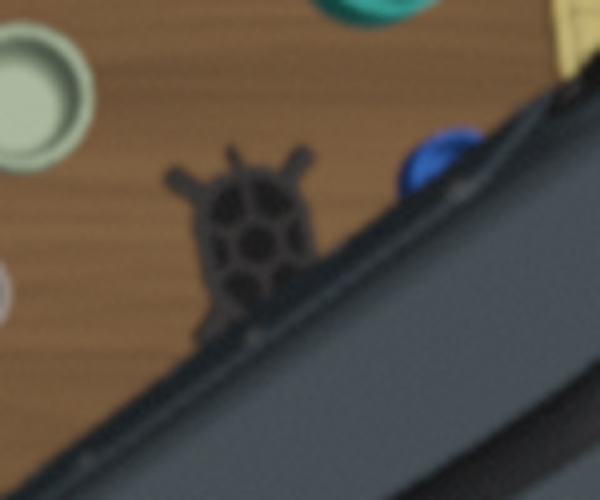

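The trivet is bare at (255,240) in the crop, with the lower part hidden by the arm. The cup stands on the saucer. Next I'll lower the case.

```bash
python3 -m crank '0 0 .2 0 0 0;0 0 .2 0 0 0;0 0 .15 0 0 0;0 0 .1 0 0 0;0 0 .05 0 0 0'; python3 -m crank '0 0 .03 0 0 0;0 0 .02 0 0 0;0 0 0.02 0 0 0;0 0 0 0 0 0;0 0 0 0 0 0'; python3 go.py .5135 -.4255 .0256
```

```text
t: 17.5
tcp_pos: [0.5132, -0.4251, 0.0275]
tool_rot: [1.0, 0.001, -0.001, -0.001]
force: [-0.5, -0.3, -1.4]
finger_gap: 0.788
gripper_force: 29.0
t: 18.0
tcp_pos: [0.5137, -0.4255, 0.0259]
tool_rot: [1.0, 0.001, 0.0, 0.0]
force: [0.2, -0.7, -1.2]
finger_gap: 0.786
gripper_force: 29.0
t 18.0 tcp [ 0.5137 -0.4255  0.0259] yaw 0.0018 tilt 0.0004 F [ 0.2 -0.7 -1.2] gap 0.786 gf 29.0
units shift [-0.005 -0.001  0.008] turn [ 0.0002 -0.0002  0.0012]
```

```bash
python3 -m crank '0 0 .03 0 0 0;0 0 0 0 0 0;0 0 0 0 0 0;0 0 0 0 0 0;0 0 0 0 0 0'; python3 -m crank '0 0 .03 0 0 0;0 0 0 0 0 0;0 0 0 0 0 0;0 0 0 0 0 0;0 0 0 0 0 0'; python3 go.py
```

```text
t: 18.5
tcp_pos: [0.5138, -0.4256, 0.0257]
tool_rot: [1.0, 0.001, 0.0, 0.0]
force: [-2.3, 1.6, 6.3]
finger_gap: 0.79
gripper_force: 29.5
t: 19.0
tcp_pos: [0.5137, -0.4256, 0.0257]
tool_rot: [1.0, 0.001, 0.0, 0.0]
force: [-2.4, 2.6, 10.8]
finger_gap: 0.789
gripper_force: 30.0
t 19.0 tcp [ 0.5137 -0.4256  0.0257] yaw 0.002 tilt 0.0008 F [-2.4  2.6 10.8] gap 0.789 gf 30.0
```

```bash
python3 -m crank '0 0 0 0 0 0;0 0 0 0 0 0;0 0 0 0 0 0;0 0 0 0 0 0;0 0 0 0 0 0' 1 25; python3 -m crank '0 0 -.3 0 0 0;0 0 -.9 0 0 0;0 0 -1 0 0 0;0 0 -1 0 0 0;0 0 -.9 0 0 0'; python3 -m crank '-.1 -.4 0 0 0 0;-.24 -.72 0 0 0 0;-.24 -.72 0 0 0 0;-.24 -.72 0 0 0 0;-.24 -.72 0 0 0 0'>/dev/null;  python3 -m crank '-.24 -.72 0 0 0 0;-.24 -.72 0 0 0 0;-.24 -.72 0 0 0 0;-.24 -.72 0 0 0 0;-.24 -.72 0 0 0 0' >/dev/null; python3 -m crank '0 0 0 0 0 0;0 0 0 0 0 0;0 0 0 0 0 0;0 0 0 0 0 0;0 0 0 0 0 0'; python3 go.py .45 -.15 .1
python3 - <<'E'
from h import *
s=grab('wrist'); save('w6',s['image'])
c,m=blob(s,(190,90,320,250),lambda h,s,v:v<80); 
p=onplane(s,c,.014,True)[:,:2]*1000; print(cv2.contourArea(c),p.min(0),p.max(0)); np.save('triv.npy',p)
# shell core: opening removes flippers (mask in mm raster)
q=onplane(s,np.argwhere(m)[:,::-1],.02,True)[:,:2]*1000
ras=np.zeros((200,200),np.uint8); cc=np.array([450,-150]); cv2.fillPoly(ras,[np.int32(np.round(p-cc+100))],255)
for k in (35,45):
    o=cv2.morphologyEx(ras,cv2.MORPH_OPEN,cv2.getStructuringElement(cv2.MORPH_ELLIPSE,(k,k)))
    cs=max(cv2.findContours(o,0,cv2.CHAIN_APPROX_NONE)[0],key=cv2.contourArea); R=cv2.minAreaRect(cs); print(k,np.array(R[0])-100+cc,R[1],R[2],cv2.fitEllipse(cs))
E
```

```text
t: 19.5
tcp_pos: [0.5135, -0.4254, 0.0229]
tool_rot: [1.0, 0.001, -0.0, -0.0]
force: [-0.2, 0.4, 0.2]
finger_gap: 0.998
gripper_force: 0.0
t: 20.0
tcp_pos: [0.5138, -0.4257, 0.1903]
tool_rot: [1.0, 0.001, 0.001, 0.001]
force: [0.0, 0.2, 0.5]
finger_gap: 0.999
gripper_force: 0.0
t: 21.5
tcp_pos: [0.4232, -0.1513, 0.1874]
tool_rot: [1.0, 0.0, 0.0, 0.0]
force: [0.2, -0.0, 0.5]
finger_gap: 0.997
gripper_force: 0.0
t 21.5 tcp [ 0.4232 -0.1513  0.1874] yaw 0.0009 tilt 0.0006 F [ 0.2 -0.   0.5] gap 0.997 gf 0.0
units shift [ 0.67  -0.033  2.184] turn [ 0.0002 -0.0003  0.0006]
4744.5 [ 388.46702665 -196.7383302 ] [ 507.2837148  -100.18247564]
35 [ 449.2702713  -149.12162781] (88.28225708007812, 63.12921142578125) 9.462322235107422 ((99.81781768798828, 101.2392578125), (65.55866241455078, 89.82323455810547), 101.58991241455078)
45 [ 449.52999878 -148.71000671] (86.83271026611328, 62.9325065612793) 8.13010311126709 ((99.97970581054688, 101.2546615600586), (65.28192138671875, 89.26998901367188), 101.12332916259766)
```

View pics/w6.png

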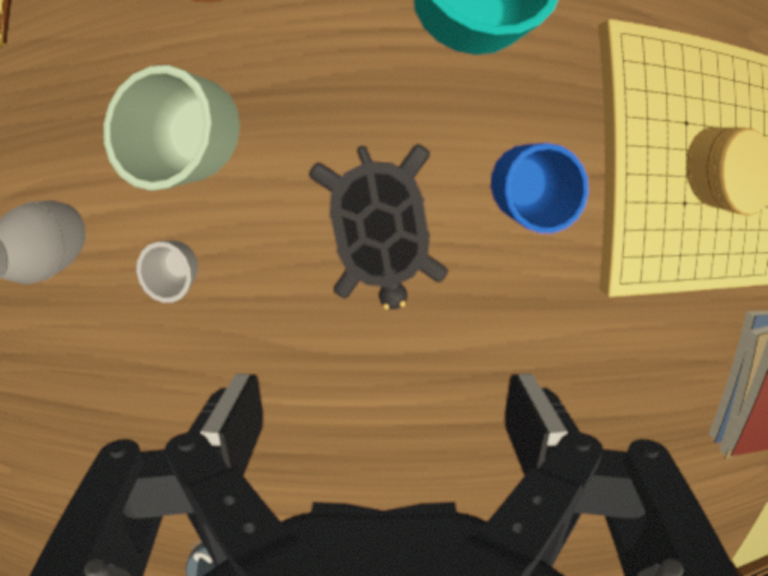

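The bare trivet is centred at (380,222), with its tail at (363,155) and head at (393,297), so its yaw is about +0.19 rad. The case stands on the board at (742,172), seen obliquely. I'll turn to match.

```bash
python3 -m crank '.33 0 .5 0 0 -.0605;.33 0 .5 0 0 -.0605;0 0 .5 0 0 0;0 0 0 0 0 0;0 0 0 0 0 0'; python3 go.py .4495 -.149 .04 .19
python3 - <<'E'
from h import *
# shell height by triangulating the shell's centre between the two wrist views
a=load('wrist')
b=grab('wrist')
def shell(s,box):
    c,m=blob(s,box,lambda h,s,v:v<80); o=cv2.morphologyEx(m*255,cv2.MORPH_OPEN,cv2.getStructuringElement(2,(25,25)))
    M=cv2.moments(o,True); return np.array([M['m10']/M['m00'],M['m01']/M['m00']])
pa=shell(a,(190,90,320,250)); pb=shell(b,(170,90,340,255)); print(pa,pb)
(ca,da),(cb,db)=rays(a,pa,True),rays(b,pb,True); da,db=da[0],db[0]
k=np.linalg.lstsq(np.c_[da,-db],cb-ca,rcond=None)[0]; print(ca+k[0]*da,cb+k[1]*db)
v,u=np.mgrid[:384,:512]; cc,dd=rays(b,np.c_[u.ravel(),v.ravel()],True); R,_=cam(b); W=(cc+dd*(b['depth'].ravel()/(dd@R.T)[:,2])[:,None]).reshape(384,512,3)
x,y=pb.astype(int); print('depth pt',np.median(W[y-4:y+5,x-4:x+5].reshape(-1,3),0).round(4))
E
```

```text
t: 22.05
tcp_pos: [0.4488, -0.1492, 0.1271]
tool_rot: [0.995, 0.096, -0.001, -0.0]
force: [0.3, 0.1, 0.5]
finger_gap: 0.998
gripper_force: 0.0
t 22.05 tcp [ 0.4488 -0.1492  0.1271] yaw 0.1914 tilt 0.0014 F [0.3 0.1 0.5] gap 0.998 gf 0.0
units shift [2.100e-02 1.000e-03 2.178e+00] turn [-0.0006  0.0007  0.0009]
[253.89765149 153.6790374 ] [254.91202401 185.60026261]
[ 0.4355943  -0.14973051 -0.04365599] [ 0.43632668 -0.15110947 -0.0437961 ]
depth pt [ 0.454  -0.147   0.0156]
```

```bash
python3 -m crank '.02 0 .7 0 0 0;0 0 .8 0 0 0;0 0 .7 0 0 0;0 0 .4 0 0 0;0 0 0.2 0 0 0'; python3 -m crank '0 0 .2 0 0 0;0 0 .15 0 0 0;0 0 0.1 0 0 0;0 0 0 0 0 0;0 0 0 0 0 0'; python3 go.py .4495 -.149 -.005 .19
python3 - <<'E'
from h import *
s=grab('wrist'); save('w7',s['image'])
E
```

```text
t: 22.6
tcp_pos: [0.4499, -0.1493, 0.0149]
tool_rot: [0.995, 0.096, -0.0, -0.0]
force: [-0.1, -0.1, 0.6]
finger_gap: 1.004
gripper_force: 0.0
t: 23.1
tcp_pos: [0.45, -0.1491, -0.0024]
tool_rot: [0.995, 0.096, 0.0, 0.0]
force: [0.1, -0.2, -0.9]
finger_gap: 1.001
gripper_force: 0.0
t 23.1 tcp [ 0.45   -0.1491 -0.0024] yaw 0.1919 tilt 0.0007 F [ 0.1 -0.2 -0.9] gap 1.001 gf 0.0
units shift [-0.013 -0.005  0.066] turn [ 0.0003 -0.0003  0.0012]
```

View pics/w7.png

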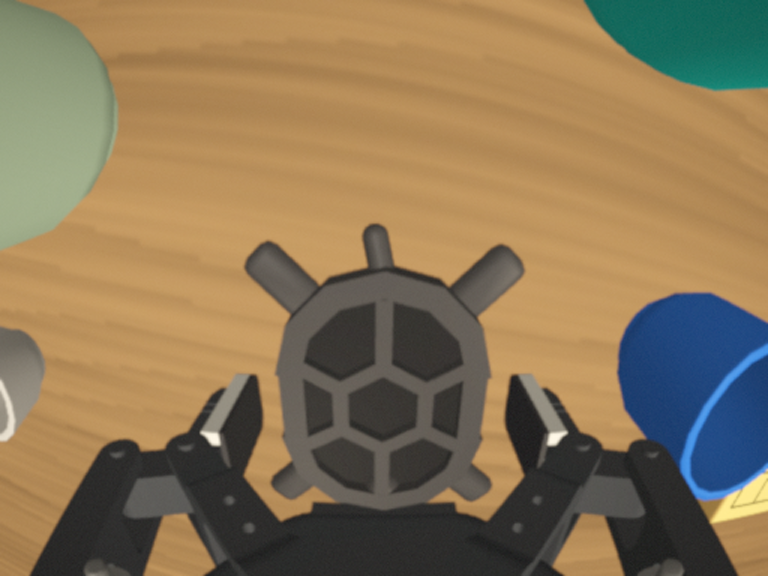

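The trivet sits centred between the pads at (382,390), with its straight sides facing them. I'll go slightly lower and close.

```bash
python3 -m crank '-.01 0 .08 0 0 0;0 0 0 0 0 0;0 0 0 0 0 0;0 0 0 0 0 0;0 0 0 0 0 0' 1 50; python3 -m crank '0 0 0 0 0 0;0 0 0 0 0 0;0 0 0 0 0 0;0 0 0 0 0 0;0 0 0 0 0 0' -1 50; python3 go.py; python3 -m crank '0 0 -.1 0 0 0;0 0 -.2 0 0 0;0 0 -.2 0 0 0;0 0 -.2 0 0 0;0 0 -.1 0 0 0';python3 go.py .515 .4 .06 .1
python3 - <<'E'
from h import *
s=grab('wrist'); save('w8',s['image'])
E
```

```text
t: 23.65
tcp_pos: [0.4494, -0.1491, -0.0058]
tool_rot: [0.995, 0.096, 0.0, 0.0]
force: [-0.6, -0.9, -0.6]
finger_gap: 1.004
gripper_force: 0.0
t: 24.15
tcp_pos: [0.4494, -0.1491, -0.0054]
tool_rot: [0.995, 0.096, 0.0, 0.0]
force: [-0.6, 0.3, 5.6]
finger_gap: 0.766
gripper_force: 60.2
t 24.15 tcp [ 0.4494 -0.1491 -0.0054] yaw 0.1916 tilt 0.0005 F [-0.6  0.3  5.6] gap 0.766 gf 60.2
t: 24.65
tcp_pos: [0.4497, -0.1492, 0.0271]
tool_rot: [0.995, 0.096, 0.0, 0.0]
force: [0.4, 0.2, -3.9]
finger_gap: 0.759
gripper_force: 62.8
t 24.65 tcp [ 0.4497 -0.1492  0.0271] yaw 0.192 tilt 0.0011 F [ 0.4  0.2 -3.9] gap 0.759 gf 62.8
units shift [  4.223 -13.165  -0.83 ] turn [ 0.0005 -0.0005  0.0586]
```

View pics/w8.png

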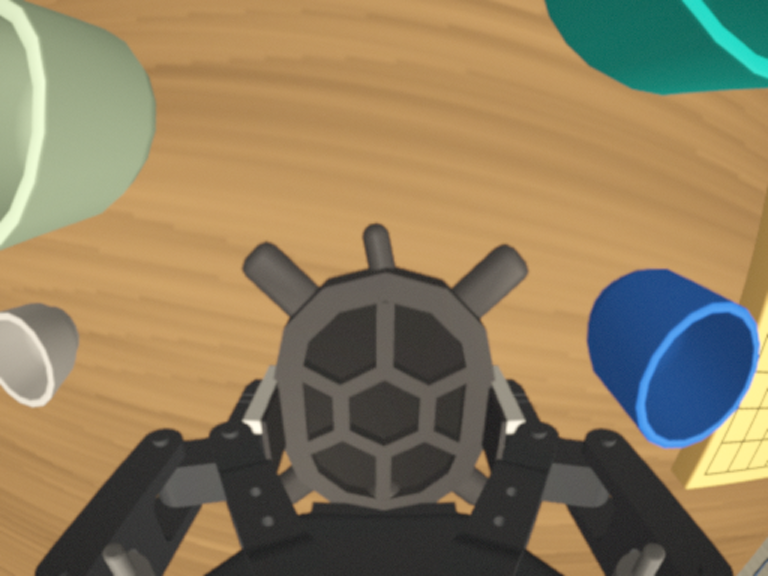

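```bash
python3 -m crank '0 0 -.5 0 0 .03;0 0 -.9 0 0 .03;0 0 -1 0 0 .03;0 0 -1 0 0 .032;0 0 -.9 0 0 0'; python3 -m crank '0 0 0 0 0 0;0 0 0 0 0 0;0 0 0 0 0 0;0 0 0 0 0 0;0 0 0 0 0 0'>/dev/null; python3 go.py .515 .4 .19 0; python3 -c "
from h import *;print(telemetry.sense()['q'].round(3))"
```

```text
t: 25.2
tcp_pos: [0.4488, -0.1487, 0.1998]
tool_rot: [1.0, -0.0, -0.0, -0.0]
force: [0.8, -0.9, -4.8]
finger_gap: 0.761
gripper_force: 64.2
t 25.7 tcp [ 0.4486 -0.1486  0.1966] yaw 0.0002 tilt 0.0035 F [ 0.1 -0.3 -4.9] gap 0.756 gf 64.2
units shift [  1.664 -13.714   0.187] turn [-0.0012  0.0019  0.0001]
[-0.557  0.378  1.841 -0.     0.926  1.014]
```

```bash
python3 -m crank '.04 -.3 0 0 0 0;.08 -.7 0 0 0 0;.09 -.75 0 0 0 0;.09 -.75 0 0 0 0;.09 -.75 0 0 0 0'>/dev/null; python3 -m crank '.09 -.75 0 0 0 0;.09 -.75 0 0 0 0;.09 -.75 0 0 0 0;.09 -.75 0 0 0 0;.09 -.75 0 0 0 0'>/dev/null; python3 -m crank '.09 -.75 0 0 0 0;.09 -.75 0 0 0 0;.09 -.75 0 0 0 0;.09 -.75 0 0 0 0;.09 -.75 0 0 0 0'>/dev/null; python3 -m crank '.09 -.75 0 0 0 0;.09 -.75 0 0 0 0;.09 -.75 0 0 0 0;.09 -.7 0 0 0 0;0 0 0 0 0 0'>/dev/null; python3 -m crank '0 0 .3 0 0 0;0 0 .6 0 0 0;0 0 .6 0 0 0;0 0 .3 0 0 0;0 0 0 0 0 0'; python3 -m crank '0 0 0 0 0 0;0 0 0 0 0 0;0 0 0 0 0 0;0 0 0 0 0 0;0 0 0 0 0 0'>/dev/null; python3 go.py .515 .4 .006 0
python3 - <<'E'
from h import *
red=lambda h,s,v:((h<8)|(h>172))&(s>150)
for n in('wrist','scene'): s=grab(n); save(n+'9',s['image'])
s=load('wrist'); c,m=blob(s,(0,0,512,300),red); print(c.min(0),c.max(0)); p=onplane(s,c,.014,True)[:,:2]*1000
print(cv2.minAreaRect(np.float32(p)))
E
```

```text
t: 28.2
tcp_pos: [0.5132, 0.3971, 0.123]
tool_rot: [1.0, -0.0, -0.003, 0.002]
force: [0.4, -0.2, -4.9]
finger_gap: 0.76
gripper_force: 64.1
t 28.7 tcp [0.5155 0.3991 0.1268] yaw 0.0004 tilt 0.0011 F [ 0.1 -0.1 -4.4] gap 0.758 gf 64.1
units shift [-0.015 -0.02   3.02 ] turn [-0.0003 -0.0006  0.0002]
[156  82] [364 261]
((515.2708740234375, 402.13262939453125), (177.58348083496094, 177.1260223388672), 81.70713806152344)
```

View pics/wrist9.png

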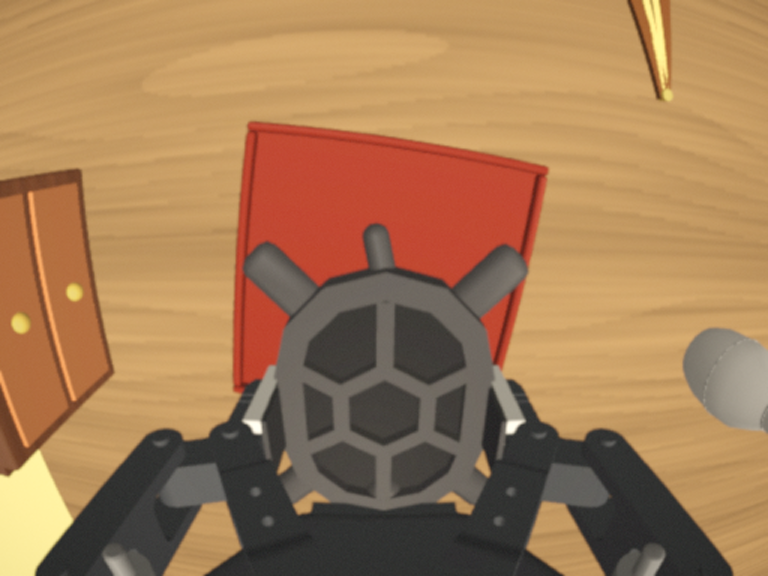

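The tray's corners are at (250,125), (547,170) and (238,388), and the measured side of 177 mm fits. The trivet is still level in the grip.

```bash
python3 -m crank '0 -.05 .4 0 0 0;0 0 .7 0 0 0;0 0 .7 0 0 0;0 0 .7 0 0 0;0 0 .35 0 0 0'>/dev/null; python3 -m crank '0 0 .1 0 0 0;0 0 0 0 0 0;0 0 0 0 0 0;0 0 0 0 0 0;0 0 0 0 0 0'>/dev/null; python3 go.py .515 .4015 0.0006 0; python3 -m crank '0 0 .03 0 0 0;0 0 .03 0 0 0;0 0 .03 0 0 0;0 0 0 0 0 0;0 0 0 0 0 0'; python3 go.py .515 .4015 0.0006 0
```

```text
t 29.8 tcp [0.5161 0.4014 0.0095] yaw 0.0003 tilt 0.0025 F [-0.1 -0.7 -4.4] gap 0.757 gf 64.1
units shift [-0.027 -0.001  0.222] turn [-0.0007 -0.0014  0.0002]
t: 30.3
tcp_pos: [0.5152, 0.4009, 0.0044]
tool_rot: [1.0, 0.0, -0.0, 0.0]
force: [-0.4, 0.5, -3.9]
finger_gap: 0.765
gripper_force: 64.1
t 30.3 tcp [0.5152 0.4009 0.0044] yaw 0.0003 tilt 0.0003 F [-0.4  0.5 -3.9] gap 0.765 gf 64.1
units shift [-0.004 -0.014  0.094] turn [0.0001 0.0002 0.0002]
```

```bash
python3 -m crank '0 -.01 .03 0 0 0;0 0 .03 0 0 0;0 0 .02 0 0 0;0 0 0 0 0 0;0 0 0 0 0 0';  python3 -m crank '0 0 .02 0 0 0;0 0 0 0 0 0;0 0 .02 0 0 0;0 0 0 0 0 0;0 0 0 0 0 0'; python3 go.py .515 .4015 0.0006 0
```

```text
t: 30.8
tcp_pos: [0.5152, 0.4014, 0.0013]
tool_rot: [1.0, 0.0, -0.0, 0.0]
force: [-0.1, -0.7, -2.7]
finger_gap: 0.758
gripper_force: 64.2
t: 31.3
tcp_pos: [0.5154, 0.4015, 0.0007]
tool_rot: [1.0, 0.0, 0.0, -0.0]
force: [-2.5, -0.7, 5.8]
finger_gap: 0.76
gripper_force: 65.2
t 31.3 tcp [0.5154 0.4015 0.0007] yaw 0.0004 tilt 0.0006 F [-2.5 -0.7  5.8] gap 0.76 gf 65.2
units shift [-0.01  -0.001  0.003] turn [-0.0001 -0.0003  0.0003]
```

```bash
python3 -m crank '0 0 0 0 0 0;0 0 0 0 0 0;0 0 0 0 0 0;0 0 0 0 0 0;0 0 0 0 0 0' 1 40; python3 -m crank '0 0 -.2 0 0 0;0 0 -.4 0 0 0;0 0 -.9 0 0 0;0 0 -1 0 0 0;0 0 -1 0 0 0'; python3 -m crank '0 0 -1 0 0 0;0 0 -.9 0 0 0;-.15 .67 0 0 0 0;-.15 .67 0 0 0 0;-.15 .67 0 0 0 0'>/dev/null;  python3 -m crank '-.15 .67 0 0 0 0;-.15 .67 0 0 0 0;-.15 .67 0 0 0 0;-.15 .67 0 0 0 0;-.15 .67 0 0 0 0' >/dev/null; python3 -m crank '-.15 .67 0 0 0 0;-.15 .67 0 0 0 0;0 0 0 0 0 0;0 0 0 0 0 0;0 0 0 0 0 0'; python3 go.py .454 .1335 .1
python3 - <<'E'
from h import *
s=grab('wrist'); save('w10',s['image'])
print(s['image'][150:230:8,255].tolist())
v,u=np.mgrid[:384,:512]; cc,dd=rays(s,np.c_[u.ravel(),v.ravel()],True); R,_=cam(s); W=(cc+dd*(s['depth'].ravel()/(dd@R.T)[:,2])[:,None]).reshape(384,512,3)
A=W[130:250,190:320].reshape(-1,3)
for a,b in((.12,.13),(.03,.06)):
    Q=A[(A[:,2]>a)&(A[:,2]<b)]; print(len(Q),np.percentile(Q,[2,50,98],axis=0).round(4).tolist())
    print(cv2.minEnclosingCircle(np.float32(Q[:,:2]*1000)))
t=grab('top'); C=cloud(t); d=(np.hypot(C[...,0]-.515,C[...,1]-.4)<.1)&(C[...,2]>.018)&(C[...,2]<.04); print('trivet shell',C[d].mean(0),d.sum())
save('top10',t['image'][170:280,60:300],3)
E
```

```text
t: 31.8
tcp_pos: [0.5153, 0.4014, -0.0005]
tool_rot: [1.0, 0.0, 0.0, -0.0]
force: [0.2, 0.6, -0.1]
finger_gap: 0.992
gripper_force: 0.0
t: 32.3
tcp_pos: [0.5153, 0.4014, 0.1424]
tool_rot: [1.0, 0.0, 0.0, -0.0]
force: [0.8, 1.5, 0.4]
finger_gap: 1.001
gripper_force: 0.0
t: 33.8
tcp_pos: [0.4559, 0.134, 0.2165]
tool_rot: [1.0, 0.0, 0.001, -0.0]
force: [-0.1, -0.1, -1.5]
finger_gap: 0.999
gripper_force: 0.0
t 33.8 tcp [0.4559 0.134  0.2165] yaw 0.0006 tilt 0.002 F [-0.1 -0.1 -1.5] gap 0.999 gf 0.0
units shift [-0.053  0.013  2.913] turn [-0.0003 -0.0012  0.0004]
[[137, 129, 117], [156, 149, 135], [169, 162, 147], [158, 150, 136], [128, 121, 109], [28, 28, 24], [26, 26, 24], [32, 30, 29], [169, 161, 146], [167, 127, 79]]
936 [[0.4419, 0.1208, 0.122], [0.4556, 0.1341, 0.1244], [0.4683, 0.1475, 0.1257]]
((454.5601501464844, 134.32455444335938), 14.950358390808105)
286 [[0.4545, 0.1015, 0.0346], [0.4813, 0.1342, 0.0508], [0.4866, 0.1664, 0.0594]]
((454.85418701171875, 134.09640502929688), 33.158206939697266)
trivet shell [0.51336623 0.40250884 0.02410476] 723
```

View pics/w10.png

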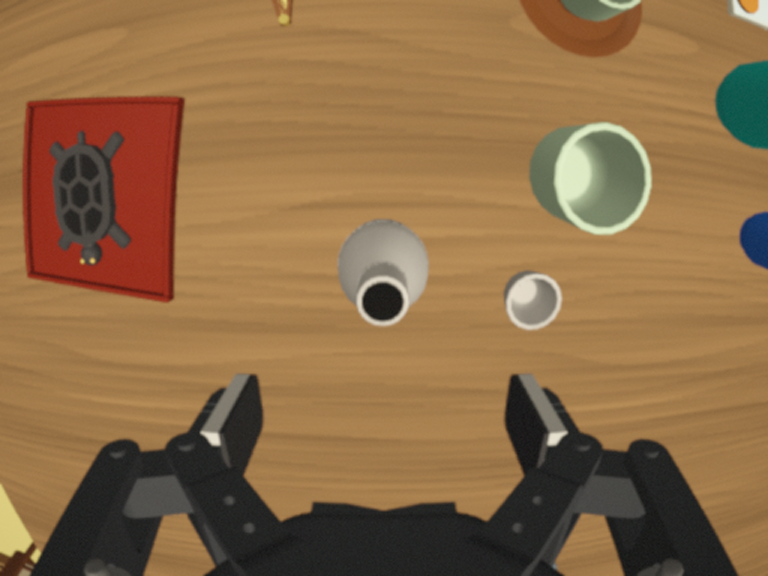

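View pics/top10.png

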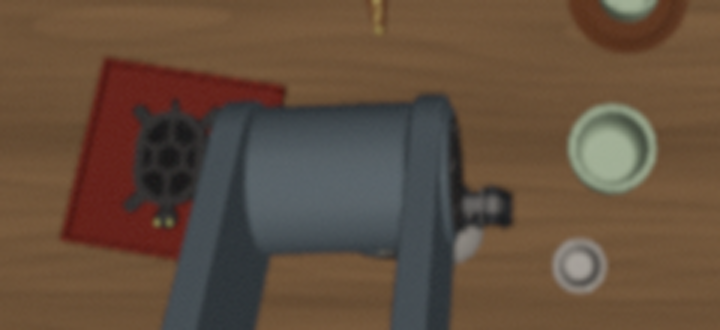

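The flask's mouth is at (382,300), measured at (0.4547,0.1343) with its top at 0.124. The sake cup is at (533,300). The trivet stands on the tray at (85,195).

```bash
python3 -m crank '-.03 -.01 .5 0 0 0;0 0 .8 0 0 0;0 0 .8 0 0 0;0 0 .6 0 0 0;0 0 .4 0 0 0' 1 45; python3 -m crank '0 0 0 0 0 0;0 0 0 0 0 0;0 0 0 0 0 0;0 0 0 0 0 0;0 0 0 0 0 0'; python3 go.py .4547 .1343 .092;python3 -m crank '0 0 0 0 0 0;0 0 0 0 0 0;0 0 0 0 0 0;0 0 0 0 0 0;0 0 0 0 0 0' -1 45; python3 -m crank '0 0 0 0 0 0;0 0 0 0 0 0;0 0 0 0 0 0;0 0 0 0 0 0;0 0 0 0 0 0'; python3 go.py
```

```text
t: 34.4
tcp_pos: [0.4535, 0.1345, 0.09]
tool_rot: [1.0, 0.001, -0.001, 0.0]
force: [0.1, -0.3, 0.6]
finger_gap: 1.003
gripper_force: 0.0
t: 34.9
tcp_pos: [0.4547, 0.1339, 0.0925]
tool_rot: [1.0, 0.0, 0.001, -0.0]
force: [0.1, -0.0, -0.3]
finger_gap: 1.0
gripper_force: 0.0
t 34.9 tcp [0.4547 0.1339 0.0925] yaw 0.0004 tilt 0.0018 F [ 0.1 -0.  -0.3] gap 1.0 gf 0.0
units shift [ 0.001 -0.011  0.014] turn [-0.0001 -0.0012  0.0002]
t: 35.4
tcp_pos: [0.4543, 0.1341, 0.092]
tool_rot: [1.0, -0.0, 0.0, -0.0]
force: [-0.8, 2.3, 2.7]
finger_gap: 0.337
gripper_force: 43.9
t: 35.9
tcp_pos: [0.4543, 0.134, 0.092]
tool_rot: [1.0, -0.0, 0.0, -0.0]
force: [-0.7, 2.5, 5.4]
finger_gap: 0.343
gripper_force: 44.3
t 35.9 tcp [0.4543 0.134  0.092 ] yaw -0.0 tilt 0.0007 F [-0.7  2.5  5.4] gap 0.343 gf 44.3
```

```bash
python3 -m crank '0 0 -.2 0 0 0;0 0 -.5 0 0 0;0 0 -.7 0 0 0;0 0 -.7 0 0 0;0 0 -.4 0 0 0'; python3 -m crank '0 0 0 0 0 0;0 0 0 0 0 0;0 0 0 0 0 0;0 0 0 0 0 0;0 0 0 0 0 0'>/dev/null
python3 - <<'E'
from h import *
t=telemetry.sense()['tcp_pos']
s=load('wrist'); c,m=blob(s,(20,80,100,185),lambda h,s,v:(v<110)&(s<90))
p=onplane(s,c,.021,True)[:,:2]*1000; cc=np.array([515,400]); ras=np.zeros((200,200),np.uint8); cv2.fillPoly(ras,[np.int32(np.round(p-cc+100))],255)
o=cv2.morphologyEx(ras,cv2.MORPH_OPEN,cv2.getStructuringElement(2,(41,41))); k=max(cv2.findContours(o,0,1)[0],key=cv2.contourArea); R=cv2.minAreaRect(k); print('trivet',np.array(R[0])-100+cc,R[1],R[2])
E
python3 go.py .5154 .4015 .19 0
```

```text
t: 36.4
tcp_pos: [0.4542, 0.1333, 0.1931]
tool_rot: [1.0, 0.0, 0.0, 0.0]
force: [1.0, 0.4, -3.7]
finger_gap: 0.34
gripper_force: 44.6
trivet [517.  401.5] (69.0, 90.0) 90.0
t 36.9 tcp [0.4536 0.1337 0.1908] yaw 0.0003 tilt 0.0022 F [-1.   0.7 -4.2] gap 0.336 gf 44.6
units shift [ 1.548 -6.695  0.014] turn [0.0001 0.0014 0.0002]
```

```bash
python3 -m crank '.07 -.3 0 0 0 0;.11 -.5 0 0 0 0;.14 -.6 0 0 0 0;.14 -.6 0 0 0 0;.14 -.6 0 0 0 0'>/dev/null; python3 -m crank '.14 -.6 0 0 0 0;.14 -.6 0 0 0 0;.14 -.6 0 0 0 0;.14 -.6 0 0 0 0;.14 -.6 0 0 0 0'>/dev/null; python3 -m crank '.14 -.6 0 0 0 0;.12 -.5 0 0 0 0;0 0 .3 0 0 0;0 0 .5 0 0 0;0 0 .3 0 0 0'>/dev/null; python3 -m crank '0 0 0 0 0 0;0 0 0 0 0 0;0 0 0 0 0 0;0 0 0 0 0 0;0 0 0 0 0 0'; python3 go.py .5155 .4015 .118 0
python3 - <<'E'
from h import *
s=grab('scene'); save('s11',s['image'][90:200,240:400],4)
t=telemetry.sense()['tcp_pos']; C=cloud(s); A=C[np.hypot(C[...,0]-t[0],C[...,1]-t[1])<.045]
for z0,z1 in((.01,.028),(t[2]-.092+.03,t[2]-.092+.06)):
    Q=A[(A[:,2]>z0)&(A[:,2]<z1)]; print(len(Q),np.percentile(Q,[2,50,98],axis=0).round(4).tolist())
E
```

```text
t: 38.9
tcp_pos: [0.517, 0.4019, 0.1487]
tool_rot: [1.0, 0.0, 0.001, -0.0]
force: [-0.2, -0.3, -4.3]
finger_gap: 0.342
gripper_force: 45.1
t 38.9 tcp [0.517  0.4019 0.1487] yaw 0.0001 tilt 0.0017 F [-0.2 -0.3 -4.3] gap 0.342 gf 45.1
units shift [-0.038  0.011  0.766] turn [-0.0005 -0.0009  0.    ]
238 [[0.4763, 0.3654, 0.0135], [0.5187, 0.3959, 0.0215], [0.5597, 0.4301, 0.0262]]
154 [[0.4972, 0.3647, 0.0869], [0.5377, 0.3776, 0.1022], [0.5507, 0.4191, 0.1154]]
```

View pics/s11.png

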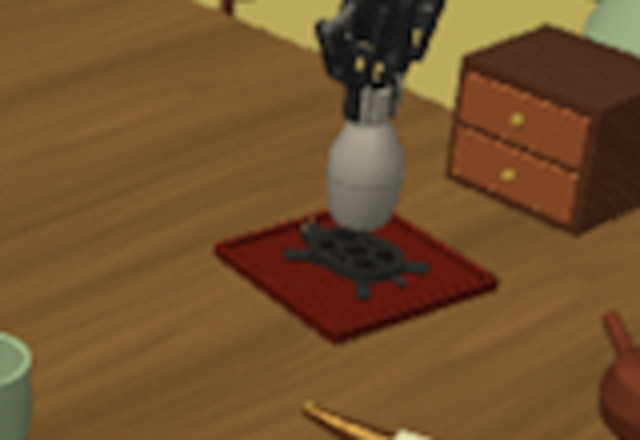

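The flask hangs upright at (365,180), above the trivet at (365,255). I'll lower it.

```bash
python3 -m crank '-.03 0 .2 0 0 0;0 0 .2 0 0 0;0 0 .15 0 0 0;0 0 .05 0 0 0;0 0 0 0 0 0'>/dev/null; python3 go.py .5155 .4015 .118 0; python3 -m crank '0 0 .03 0 0 0;0 0 .03 0 0 0;0 0 .03 0 0 0;0 0 0 0 0 0;0 0 0 0 0 0'; python3 go.py .5155 .4015 .118 0
```

```text
t 39.45 tcp [0.5149 0.4015 0.1228] yaw 0.0003 tilt 0.0016 F [ 0.2  0.6 -3.6] gap 0.339 gf 45.0
units shift [0.016 0.001 0.12 ] turn [0.0005 0.0009 0.0002]
t: 39.95
tcp_pos: [0.5153, 0.4018, 0.1202]
tool_rot: [1.0, 0.0, 0.0, -0.0]
force: [0.1, -0.4, -5.6]
finger_gap: 0.342
gripper_force: 45.0
t 39.95 tcp [0.5153 0.4018 0.1202] yaw 0.0003 tilt 0.0001 F [ 0.1 -0.4 -5.6] gap 0.342 gf 45.0
units shift [0.006 0.007 0.055] turn [-0.     -0.0001  0.0002]
```

```bash
python3 -m crank '0 0 .02 0 0 0;0 0 .02 0 0 0;0 0 .02 0 0 0;0 0 0 0 0 0;0 0 0 0 0 0'; python3 go.py .5155 .4015 .118 0
```

```text
t: 40.45
tcp_pos: [0.5154, 0.4018, 0.118]
tool_rot: [1.0, 0.0, 0.0, -0.0]
force: [-0.2, 1.5, -2.2]
finger_gap: 0.339
gripper_force: 45.3
t 40.45 tcp [0.5154 0.4018 0.118 ] yaw 0.0003 tilt 0.0004 F [-0.2  1.5 -2.2] gap 0.339 gf 45.3
units shift [0.003 0.009 0.001] turn [-0.0001 -0.0002  0.0002]
```

```bash
python3 -m crank '0 0 .02 0 0 0;0 0 0 0 0 0;0 0 0.02 0 0 0;0 0 0 0 0 0;0 0 0 0 0 0'; python3 go.py .5155 .4015 .118 0
```

```text
t: 40.95
tcp_pos: [0.5156, 0.402, 0.1179]
tool_rot: [1.0, 0.0, 0.001, -0.0]
force: [-2.1, -1.4, 7.9]
finger_gap: 0.34
gripper_force: 46.6
t 40.95 tcp [0.5156 0.402  0.1179] yaw 0.0005 tilt 0.0015 F [-2.1 -1.4  7.9] gap 0.34 gf 46.6
units shift [-0.003  0.013 -0.002] turn [-0.0003 -0.0009  0.0003]
```

```bash
python3 -m crank '0 0 0 0 0 0;0 0 0 0 0 0;0 0 0 0 0 0;0 0 0 0 0 0;0 0 0 0 0 0' 1 40; python3 -m crank '0 0 -.3 0 0 0;0 0 -.6 0 0 0;0 0 -.9 0 0 0;0 0 -1 0 0 0;0 0 -1 0 0 0'; python3 -m crank '-.2 .7 0 0 0 0;-.2 .7 0 0 0 0;-.2 .7 0 0 0 0;-.2 .7 0 0 0 0;-.2 .7 0 0 0 0'>/dev/null;  python3 -m crank '-.1 .7 0 0 0 0;-.1 .7 0 0 0 0;-.1 .7 0 0 0 0;0 0 0 0 0 0;0 0 0 0 0 0'
python3 - <<'E'
from h import *
im=[]
def md(P): 
    (x,y),r=cv2.minEnclosingCircle(np.float32(P[:,:2]*1000)); return round(x,1),round(y,1),round(r,1)
for n in('top','scene'):
    s=grab(n); C=cloud(s); im.append(s['image'])
    for nm,c,r,z0,z1 in (('cup rim',(.685,-.03),.045,.060,.075),('case top',(.5135,-.4255),.05,.064,.078),('flask top',(.515,.4015),.03,.14,.156),('flask belly',(.515,.4015),.045,.055,.09),('trivet',(.515,.4015),.05,.019,.03)):
        P=C[np.hypot(C[...,0]-c[0],C[...,1]-c[1])<r]; P=P[(P[:,2]>z0)&(P[:,2]<z1)]; print(n,nm,len(P),(md(P),P.mean(0).round(4),np.percentile(P[:,2],95).round(4)) if len(P)>3 else '')
save('end',np.vstack(im),.78)
E
```

```text
t: 41.45
tcp_pos: [0.5153, 0.4018, 0.1159]
tool_rot: [1.0, 0.0, -0.0, 0.0]
force: [-0.1, -0.5, -0.7]
finger_gap: 0.997
gripper_force: 0.0
t: 41.95
tcp_pos: [0.5151, 0.4017, 0.2703]
tool_rot: [1.0, 0.0, 0.0, -0.0]
force: [-0.6, 0.9, -0.6]
finger_gap: 1.0
gripper_force: 0.0
t: 42.95
tcp_pos: [0.4637, 0.1776, 0.269]
tool_rot: [1.0, -0.001, 0.001, -0.0]
force: [0.2, 0.5, 0.1]
finger_gap: 0.998
gripper_force: 0.0
top cup rim 105 ((680.1, -28.8, 29.3), array([ 0.6789, -0.0294,  0.0669]), np.float64(0.0711))
top case top 500 ((511.0, -424.5, 34.1), array([ 0.5104, -0.4238,  0.0698]), np.float64(0.073))
top flask top 0 
top flask belly 0 
top trivet 0 
scene cup rim 119 ((683.4, -31.9, 30.5), array([ 0.6847, -0.0329,  0.0645]), np.float64(0.0676))
scene case top 403 ((513.2, -426.2, 36.0), array([ 0.517 , -0.4281,  0.0682]), np.float64(0.0708))
scene flask top 42 ((519.5, 396.1, 15.3), array([0.5194, 0.3943, 0.146 ]), np.float64(0.1499))
scene flask belly 177 ((520.1, 393.6, 31.7), array([0.531 , 0.3809, 0.0735]), np.float64(0.0886))
scene trivet 131 ((515.4, 396.8, 48.4), array([0.5269, 0.3889, 0.0229]), np.float64(0.0268))
```

View pics/end.png

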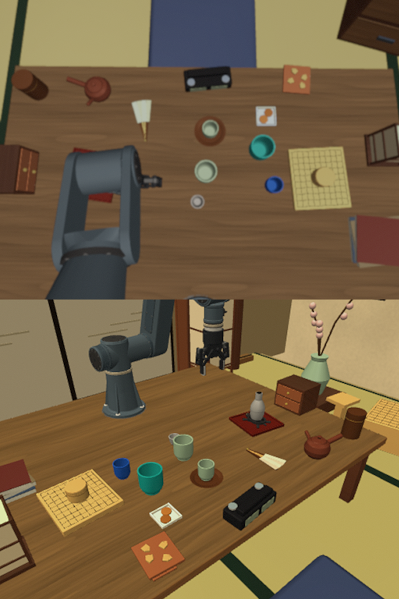

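The final views show the cup on the saucer, the case mid-board, and the flask upright on the trivet in the tray. The sake cup, fan and sweets dish look undisturbed. The measured heights fit: cup rim 0.068, case top 0.070 and flask top 0.150. I'll hand it in.

```bash
python3 -c "
from station import manip; print(manip.sign_off())"
```

```text
the job is handed in; nothing more can be done
None
```

I placed the cup, case, trivet and flask on their marks upright and handed the job in at about 43 s; the last camera check put them all within tolerance, but sign-off returned no verdict.

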